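# Cock the spring hold-down and draw it back from the soldering block

### The arm

A 7-joint arm with a two-finger parallel gripper is mounted at the origin on the work surface. World frame = base frame: x ahead of the robot, y to its left, z up, the work surface at z = 0. Lengths are in m, angles in rad, forces in N, time in s.
With the tool pointing down it reaches from about 0.425 to 0.95 m from the base axis. Payload 4.7 kg.
Tool frame: the origin (TCP) lies between the finger pads; the fingertips stand 25 mm ahead of it and the grasp point (between the pads) lies 6 mm ahead of it; x points along the fingers, z is the direction in which the jaws open and shut, and the axes are right-handed (so a half turn about x gives the same grasp; the last joint's range is limited). The gripper opens to 85 mm and grips with 20 to 120 N. Pads are 22 mm wide; open, the fingers measure 114 mm over their backs; the gripper's body (76 mm by 85 mm) begins 54 mm behind the grasp point. The pads swing forward as they close: fully open they stand 13 mm farther back than shut.
Start: joints at [-1.266, 0.469, -0.049, 1.532, 0.024, 1.141, -0.082], TCP at [0.221, 0.638, 0.256] pointing down, gripper open.
Joint ranges: [-2.59, 2.59], [-0.33, 1.99], [-1.39, 1.29], [0.1, 2.45], [-1.04, 4.18], [0.21, 1.99], [-2.66, 2.66]. Speed limits (rad/s): [2.57, 2.57, 3.14, 3.14, 3.14, 3.14, 3.14].

### API

Orientations are given as a 3x3 rotation matrix whose columns are the frame's x, y, z axes.
In Python, from rig import * gives the robot as it stands. Calls block until the motion is done:
- movep(position, orientation): joint-space move of the TCP to a pose.
- move_l(position, attitude=None, feed=0.15, until_force=None): straight line of the TCP; attitude=None keeps the orientation; feed is the mean speed in m/s. With until_force (N) it stops when the force on the tool has changed by that much, and returns True; else False.
- move_joints(angles): joint-space move.
- command_gripper(opening, newtons=None): finger opening in m; newtons is the grip in N (None keeps the last); returns when the fingers have stopped.
- sleep(seconds).
- inverse_kinematics(position, orientation): joint angles nearest the present ones, or None.
- sense(): the state.
- camera(name): name is "scene" or "top"; returns (picture, depth): 400x640x3 uint8, red, green, blue; 400x640 float32, m along the optical axis (not along the pixel's ray), 0 where there is no reading.
- camera_params(name): a dict with "K" (3x3 intrinsics, pixels), "position" and "rotation" of the camera in the world. Camera axes: x right, y down, z forward; pixel columns grow to the right and rows downward; lengths in m; the calibration is good to about 2 mm. A picture is of the moment at which its call begins. camera_params takes no time and is no camera call.
A pose or a line that the arm cannot do raises Unreachable and nothing moves.
- finish_job(): hands the job in, once; it reports no verdict.
The state is a dict: "time_s": time; "joint_pos": joint angles; "qd": joint speeds; "joint_efforts": joint torques, N m; "position": TCP position; "tcp_rot": TCP orientation; "wrist_force": force on the tool from outside, world axes, zero at the start; "ft_torque": the same for the moment, N m; "finger_gap": finger opening in m.
Only numpy, scipy, OpenCV 4.12 (cv2) and the standard library are available. Lean on these libraries where they do the work, as an engineer would, in place of code of your own. Each camera call takes 0.05 s, during which the arm holds its last target. There are 200 camera calls.

### The job

The soldering is finished: swing the spring-loaded hold-down bar up off the copper setting by its handle, keep it wound while you shift it sideways along its pivot so that it catches behind the keeper lug, and let go of it there. Only then squeeze the lock tab on the carriage and, keeping it squeezed, draw the carriage fully back along its rail, away from the block, and let the tab spring out and lock in the rear notch. Leave the setting standing where it is on the block, and do not disturb the jar, the flask, the wooden block or the torch.

Things in the scene. Friction and masses are not known exactly. Their poses are not given: they have to be found in the camera images.
- station: Fixed soldering station. (S) below: mm in its frame. Origin on the bench under the bar's pivot (carriage as found); x towards the clay block, roughly to the robot's left; y roughly towards the robot; z up. Dark base plate 200 x 100 x 8, x -155..45. Grey carriage on its rail: x -77..28, y -13..33, top z 32; cheeks at x -18..12 hold the pivot: low at y -20 (top z 84), tall at y 40 (top z 135).
- clay_block (a point): Centre of the top face of the tan fire-clay block, part of the station: 150 x 120 x 40 high, (S) x 90..240, with a trough in its far half.
- pivot (a point): Middle of the bar's pivot pin, which runs along station y between the cheeks. (S) x 0, y 0, z 70 as found; moves back with the carriage.
- keeper_lug (a point): Centre of the steel keeper lug that sticks inwards from the tall cheek: y 8..37, 8 thick, 22 high, leaning 22 deg back to -x; (S) x -12, y 21, z 124 as found. At bar_shift 0 the bar's stem (y -4..4) swings past beside it; shifted more than 4 mm it cannot pass. The latched stem rests on the lug's rear (-x) face.
- hold_bar (a joint): Angle (rad) of the steel bar about the pivot, 0 to 0.06 as found. 0: fork arm level along +x (140 long, its feet over the setting), lever leaning 40 deg from vertical to +x. Growing: lever swings back to -x, fork rises. Stop 1.33. A torsion spring drives it back to 0: 0.28 N m at 0, 0.85 at 1.05 (2 to 8 N at the handle). Stem 10 x 8 (y). Rests on the lug at 1.06; wind to 1.13..1.25 to go behind it.
- bar_shift (a joint): Sideways position (m) of the whole bar along its pivot pin, towards station +y: 0 to 0.002 as found, 0.020 at the stop. Friction 1 N, stays where it is left. Shift only when wound beyond the lug.
- handle (a point): Centre of the lever's round wooden grip: a disc 24 in diameter, 20 wide along y, flat ends facing +y and -y, 130 from the pivot. (S) x 84, y 0, z 170 as found; wound to 1.2 rad x -64, z 183. Held by its flat ends, it can turn between the fingers.
- carriage (a joint): Distance (m) the carriage is drawn along station -x: 0 as found, 0.070 at the rear stop, where the lock tooth springs into the rear notch. Friction 1.5 N. Locked at both ends (1.5 mm play) unless the tab is pressed.
- lock_tab (a joint): How far (m) the lock tab is pressed towards station +y: 0 sprung out, 0.006 fully in. The tooth is free above 0.0045. Spring 3.6 N at 0, 9 N at 0.006. Let go between the notches, the tooth rides on the flange at about 0.004.
- tab_face (a point): Middle of the sprung lock tab's outer (-y) face when out; the point stays on the carriage. Upright steel plate, (S) x -63..-37, z 36..78, y -12..-4 out, -6..2 fully pressed.
- thumb_grip (a point): Pinch point: middle of the squeezed pair of plates at the carriage's rear, (S) x -50, y 3, z 64 as found. Fixed thumb plate y 4..12, x -63..-37, z 32..78, opposite the tab. Pinch both along y: 24 wide, 18 when pressed. The latched lever leans over them, so a tool must come in leaning back (rear end to station -x) by 25 to 45 deg.
- setting: Copper flower, 38 in diameter, 4 thick, with a steel post 3 in diameter and 22 tall on it; loose on the clay block (top z 40) under the fork. Origin under its centre.
- jar: Bystander: amber glass jar, 56 in diameter, 65 tall, origin under its centre.
- flask: Bystander: white plastic bottle, 54 in diameter, 145 tall, origin under its centre.
- block: Bystander: dark wooden block 75 x 55 x 45 tall, origin under its centre.
- torch: Fixed bystander: gas torch lying on a round-footed stand (foot 80 in diameter), up to 140 tall, its burner aimed over the clay block. Origin under the foot's centre.
Not all that is in view belongs to the job. Of the things like the setting, leave any that is black; of the rest the larger one is meant.

How it is judged:
On the way, in this order (a step that is already met when the one before it is completed fails the run):
1. the bar is wound, shifted behind the keeper lug and let go, resting on the lug, with the carriage still forward (value of joint hold_bar between 0.98 and 1.16 rad and value of joint bar_shift above 0.012 m and contact force between the fingers and hold_bar below 0.1 N and value of joint carriage below 0.006 m), for 0.3 s.
2. the carriage is drawn fully back and its lock tab has sprung out into the rear notch, the bar still latched (value of joint carriage above 0.066 m and value of joint lock_tab below 0.002 m and value of joint hold_bar between 0.98 and 1.16 rad and value of joint bar_shift above 0.012 m), for 0.2 s.
At the end, for the whole second after the job is handed in: Bar resting behind the keeper lug (0.98 to 1.16 rad, shifted at least 12 mm) and untouched, carriage at least 66 mm back and still, lock tab out to within 2 mm, setting upright (0.2 rad) within 8 mm of where it stood (all of step 2 and contact force between the fingers and hold_bar below 0.1 N and distance of setting from where it was at the start of the episode below 0.008 m and angle between setting's own z axis and vertical below 0.2 rad and velocity of joint carriage between -0.01 and 0.01 m/s).
It fails at once if the carriage is drawn back before the bar is wound up and behind the lug (value of joint carriage above 0.01 m and (value of joint hold_bar below 0.9 rad or value of joint bar_shift below 0.008 m)).
It fails at once if the setting is displaced by more than 12 mm (distance of setting from where it was at the start of the episode above 0.012 m).
It fails at once if the jar, flask or wooden block is displaced by more than 20 mm (distance of any of jar, flask, block from where it was at the start of the episode above 0.02 m).
It fails at once if the torch is struck with more than 5 N (contact force between any of the fingers, the arm and torch above 5 N).
It also fails if it takes over 48 s, if anything falls off the work surface, if the arm or the gripper's body presses on something with over 40 N, if the wrist force passes 120 N, or if a joint passes its speed limit or range.

## Working session

There is one attempt and no reset: what is moved stays moved. The work goes in short steps, each a Python script; the robot and the scene stay as the last script left them, time stands still between calls to the robot, and variables do not carry over. Pictures are saved under pics/ and viewed, about 8 in all and at most 12, crops included, and the job is handed in when it is done.

```bash
ls; mkdir -p pics; python3 - <<'E'
from rig import *
import cv2,numpy as np
for n in("scene","top"):
    p,d=camera(n); cv2.imwrite(f"pics/{n}0.png",p[:,:,::-1]); np.savez(f"{n}0.npz",p=p,d=d)
    c=camera_params(n); print(n,c)
s=sense();print(s)
E
```

```text
pics
scene {'K': array([[503.3025615 ,   0.        , 325.11619733],
       [  0.        , 503.3025615 , 204.8364616 ],
       [  0.        ,   0.        ,   1.        ]]), 'position': array([ 1.05328448, -0.13156332,  0.97912953]), 'rotation': array([[ 0.48737388,  0.75010353, -0.44700267],
       [ 0.87313238, -0.42469349,  0.23932256],
       [-0.01032242, -0.50693207, -0.8619242 ]])}
top {'K': array([[490.28290733,   0.        , 316.61641071],
       [  0.        , 490.28290733, 204.41509711],
       [  0.        ,   0.        ,   1.        ]]), 'position': array([0.43020587, 0.0960208 , 1.00304521]), 'rotation': array([[-2.00457272e-02, -9.82800189e-01,  1.83580930e-01],
       [-9.99791591e-01,  2.04147048e-02,  1.19981179e-04],
       [-3.86566802e-03, -1.83540265e-01, -9.83004592e-01]])}
{'time_s': 0.1, 'joint_pos': array([-1.26596874,  0.46934303, -0.04861886,  1.533542  ,  0.02408527,
        1.14098488, -0.08227087]), 'qd': array([ 0.00056165, -0.00321334,  0.00059802, -0.00172947,  0.00235871,
       -0.00168481, -0.00051222]), 'joint_efforts': array([ 6.08803275e-04, -5.11515248e+01, -4.69077146e-02, -2.38388550e+01,
        1.08049568e-02,  4.45628641e-03,  4.91642226e-06]), 'position': array([0.22092376, 0.63733282, 0.25539211]), 'tcp_rot': array([[-5.23056342e-04, -9.44851671e-01,  3.27498162e-01],
       [-1.60966709e-03,  3.27498578e-01,  9.44850301e-01],
       [-9.99998568e-01, -3.29530725e-05, -1.69219685e-03]]), 'wrist_force': array([ 0.17699947, -0.53091281,  0.52726357]), 'ft_torque': array([-0.00107442, -0.03665729,  0.00171851]), 'finger_gap': 0.08592847361649211}
```

View pics/scene0.png

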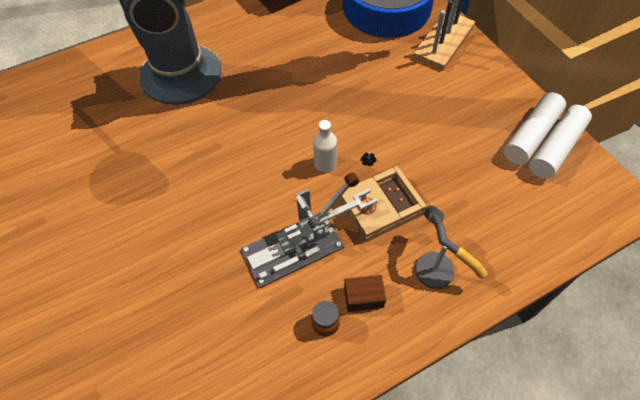

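View pics/top0.png

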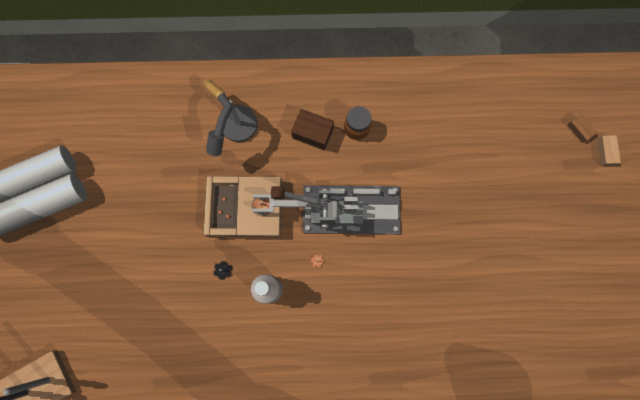

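The scene view shows the station at about (290,250), the handle (350,180), the clay block (385,200), the torch (440,260), and the flask (325,145). In the top view the base plate spans about (303,186)–(401,234), the clay block (205,177)–(281,238), the handle is near (277,193), and the setting is under the fork at (262,204). Next I'll measure the station pose.

```bash
cat > h.py <<'E'
import numpy as np,cv2
from rig import *
def cloud(n,d):
    c=camera_params(n);K=c["K"];v,u=np.mgrid[:400,:640]
    r=np.stack([(u-K[0,2])/K[0,0],(v-K[1,2])/K[1,1],np.ones_like(u,float)],-1)*d[...,None]
    return r@c["rotation"].T+c["position"]
def ray(n,uv,z):
    c=camera_params(n);K=c["K"];r=c["rotation"]@np.linalg.inv(K)@[uv[0],uv[1],1]
    return c["position"]+r*(z-c["position"][2])/r[2]
E
python3 - <<'E'
from h import *
for n in("top","scene"):
    f=np.load(n+"0.npz");p,d=f["p"],f["d"];P=cloud(n,d);hsv=cv2.cvtColor(p,cv2.COLOR_RGB2HSV)
    roi=(P[...,0]>.45)&(P[...,0]<.78)&(P[...,1]>-.2)&(P[...,1]<.42)&(d>0)
    print(n,"table z",np.median(P[...,2][d>0]))
    def rect(m,name,k=3):
        m=cv2.morphologyEx(m.astype(np.uint8),cv2.MORPH_OPEN,np.ones((k,k)))
        nn,l,st,ce=cv2.connectedComponentsWithStats(m);i=1+np.argmax(st[1:,4]);q=P[l==i]
        (c,s,a)=cv2.minAreaRect((q[:,:2]*1000).astype(np.float32));print(name,st[i],"c",c,"size",s,"ang",a,"zmed",np.median(q[:,2]))
    z=P[...,2]
    rect(roi&(z>.032)&(z<.046)&(hsv[...,1]>60)&(hsv[...,2]>80)&(P[...,1]>.1),"clay")
    rect(roi&(z>.003)&(z<.014)&(hsv[...,1]<90)&(P[...,1]<.15),"base",2)
    m=roi&(z>.15)&(z<.2)&(hsv[...,1]>70)&(P[...,1]>0.05)
    q=P[m];print("handle n",m.sum(),q.mean(0),q.min(0),q.max(0))
    m=roi&(z>.04)&(z<.05)&(hsv[...,0]<12)&(hsv[...,1]>90)
    q=P[m];print("setting",m.sum(),np.median(q,0) if m.sum() else 0)
f=np.load("top0.npz")["p"][160:260,190:420];cv2.imwrite("pics/c.png",cv2.resize(f[:,:,::-1],None,fx=3.4,fy=3.4,interpolation=cv2.INTER_CUBIC))
E
```

```text
top table z -0.0006443019976847264
clay [ 204  176   77   60 2785] c (612.2766723632812, 245.86175537109375) size (150.80967712402344, 121.00454711914062) ang 88.31556701660156 zmed 0.03963760302061292
base [ 304  186   97   49 2359] c (541.9497680664062, 23.20935821533203) size (200.64097595214844, 225.8892364501953) ang 89.04276275634766 zmed 0.007806480558359863
handle n 162 [0.60755151 0.16323251 0.17788255] [0.59781227 0.15215819 0.1665372 ] [0.61795293 0.1747326  0.18366376]
setting 626 [0.76016372 0.10274122 0.04432826]
scene table z 0.0005243173454701489
clay [ 343  166   83   69 2116] c (613.1219482421875, 246.72885131835938) size (152.2404022216797, 121.5328598022461) ang 88.2363510131836 zmed 0.040472560570791904
base [ 242  231  103   57 1825] c (813.8976440429688, 1.5428619384765625) size (205.3154296875, 507.8764343261719) ang 82.93627166748047 zmed 0.00876754091893206
handle n 167 [0.61187503 0.16251077 0.17541546] [0.59891488 0.14497619 0.15020732] [0.6216126  0.17582118 0.18570499]
setting 598 [0.76283566 0.10152175 0.04550753]
```

View pics/c.png

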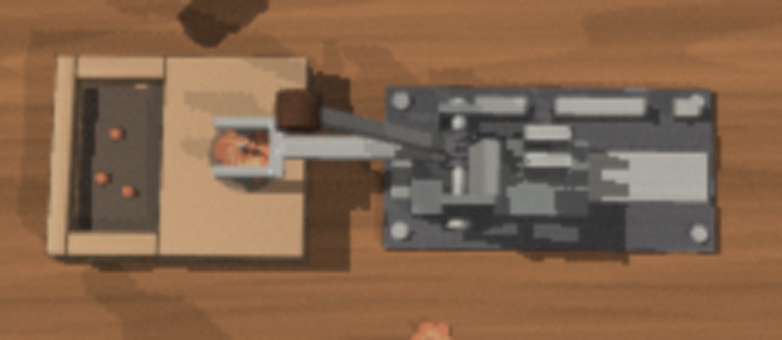

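```bash
python3 - <<'E'
from h import *
R=[]
for n in("top","scene"):
    f=np.load(n+"0.npz");p,d=f["p"],f["d"];P=cloud(n,d);hsv=cv2.cvtColor(p,cv2.COLOR_RGB2HSV);z=P[...,2]
    roi=(P[...,0]>.5)&(P[...,0]<.72)&(P[...,1]>-.12)&(P[...,1]<.16)&(d>0)
    m=(roi&(z>.005)&(hsv[...,1]<100)).astype(np.uint8)&(P[...,1]<.125)
    # base plate outline: points at plate height only, robust percentiles in the plate's frame
    q=P[(m>0)&(z<.0125)]
    for a in(.02,.03,.04):
        X=np.array([a,1])/np.hypot(a,1);Y=np.array([-X[1],X[0]])
        sx=q[:,:2]@X;sy=q[:,:2]@Y
        lo=np.percentile(sx,[.7,99.3]);l2=np.percentile(sy,[.7,99.3])
        c=X*lo.mean()+Y*l2.mean();print(n,a,"size",np.diff(lo),np.diff(l2),"centre",c,"origin",c+.055*X)
uv=np.array([[386,87],[715,92],[717,252],[386,252]])/3.4+[190,160]
C=np.array([ray("top",t,.008) for t in uv]);print(C,C.mean(0),C[0]-C[1],C[3]-C[2])
E
```

```text
top 0.02 size [0.19763156] [0.0989869] centre [0.60459442 0.02554393] origin [0.6056942  0.08053293]
top 0.03 size [0.19759607] [0.09917485] centre [0.60495119 0.02546568] origin [0.60660045 0.08044095]
top 0.04 size [0.19753435] [0.09933602] centre [0.6051189  0.02539039] origin [0.60731714 0.08034645]
scene 0.02 size [0.19639588] [0.09988799] centre [0.60671897 0.02528921] origin [0.60781875 0.08027822]
scene 0.03 size [0.19645152] [0.09926429] centre [0.60673966 0.02554885] origin [0.60838892 0.08052412]
scene 0.04 size [0.19661007] [0.09948999] centre [0.60686456 0.02556125] origin [0.6090628 0.0805173]
[[ 0.65642455  0.12255584  0.008     ]
 [ 0.64908995 -0.07835163  0.008     ]
 [ 0.55083218 -0.07450273  0.008     ]
 [ 0.55490981  0.12409365  0.008     ]] [0.60281412 0.02344878 0.008     ] [0.0073346  0.20090747 0.        ] [0.00407763 0.19859637 0.        ]
```

```bash
cat >> h.py <<'E'
O=np.array([.6075,.0808,0]);a=.03
XS=np.array([a,1,0])/np.hypot(a,1);ZS=np.array([0,0,1.]);YS=np.cross(ZS,XS);S=np.c_[XS,YS,ZS]
def att(t,sg=1):
    x=XS*np.sin(t)-ZS*np.cos(t);z=sg*YS;return np.c_[x,np.cross(z,x),z]
def tcp(s,t,sg=1):  # TCP for grasp point s (mm, station frame)
    return O+S@(np.array(s)/1000)-.006*att(t,sg)[:,0]
def handle(th,y=0):
    b=np.radians(40)-th;return np.array([130*np.sin(b),y,70+130*np.cos(b)])
def back(p): # world TCP -> grasp point in station mm
    s=sense();return S.T@(s["position"]+.006*s["tcp_rot"][:,0]-O)*1000
E
python3 - <<'E'
from h import *
for sg in(1,-1):
    print(sg)
    for s,t in [((84,0,240),0),(handle(0),0),(handle(.6),0),(handle(1.2),0),(handle(1.2,20),0),((-46,18,260),0),((-140,0,190),.6),((-50,0,64),.6),((-120,0,64),.6),((-200,0,190),.6),((-50,0,64),.5),((-120,0,64),.5)]:
        q=inverse_kinematics(tcp(s,t,sg),att(t,sg));print(np.round(s),t,None if q is None else np.round(q,2))
E
```

```text
1
[ 84   0 240] 0 [ 0.42  0.69 -1.18  1.61  0.66  1.29  2.24]
[ 84.   0. 170.] 0 [ 0.42  0.79 -1.18  1.68  0.77  1.22  2.16]
[ 13.   0. 199.] 0 [ 0.55  0.72 -1.18  1.69  0.7   1.22  2.31]
[-63.   0. 184.] 0 [ 0.68  0.72 -1.18  1.73  0.72  1.19  2.41]
[-63.  20. 184.] 0 [ 0.69  0.69 -1.18  1.78  0.69  1.16  2.41]
[-46  18 260] 0 [ 0.67  0.58 -1.17  1.69  0.57  1.26  2.49]
[-140    0  190] 0.6 [-0.32  0.68  0.91  1.77 -1.03  1.48 -2.2 ]
[-50   0  64] 0.6 [-0.09  0.68  0.33  1.87 -0.99  1.03 -2.28]
[-120    0   64] 0.6 [-0.11  0.74  0.52  1.83 -1.03  1.17 -2.15]
[-200    0  190] 0.6 [-0.21  0.72  0.91  1.72 -1.01  1.53 -2.14]
[-50   0  64] 0.5 [-0.27  0.69  0.52  1.88 -1.01  1.03 -2.28]
[-120    0   64] 0.5 [-0.15  0.7   0.52  1.85 -0.96  1.08 -2.22]
-1
[ 84   0 240] 0 [-0.67  0.43  0.47  1.68 -0.22  1.09 -0.17]
[ 84.   0. 170.] 0 [-0.66  0.5   0.46  1.75 -0.26  0.95 -0.13]
[ 13.   0. 199.] 0 [-0.6   0.45  0.51  1.76 -0.26  1.   -0.02]
[-63.   0. 184.] 0 [-0.5   0.46  0.55  1.8  -0.28  0.96  0.13]
[-63.  20. 184.] 0 [-0.51  0.43  0.54  1.85 -0.27  0.94  0.12]
[-46  18 260] 0 [-0.57  0.35  0.57  1.76 -0.21  1.09  0.04]
[-140    0  190] 0.6 [-0.24  0.63  0.77  1.77 -0.97  1.41  0.89]
[-50   0  64] 0.6 [-0.05  0.67  0.27  1.87 -0.96  1.    0.84]
[-120    0   64] 0.6 [ 0.02  0.7   0.33  1.83 -0.93  1.08  0.91]
[-200    0  190] 0.6 [-0.2   0.7   0.88  1.71 -1.    1.52  0.99]
[-50   0  64] 0.5 [-0.12  0.65  0.31  1.87 -0.9   0.94  0.76]
[-120    0   64] 0.5 [-0.07  0.68  0.41  1.84 -0.9   1.03  0.87]
```

```bash
python3 - <<'E'
from h import *
A=att(0,-1)
command_gripper(.05,40)
movep(tcp((84,0,250),0,-1),A)
move_l(tcp(handle(.03)+[0,0,1],0,-1),feed=.12,until_force=8)
s=sense();print(s["time_s"],back(0),s["wrist_force"])
for n in("top","scene"):
    p,d=camera(n);cv2.imwrite(f"pics/{n}1.png",p[:,:,::-1])
    p=p[150:250,210:350] if n=="top" else p[120:260,270:430]
    cv2.imwrite(f"pics/{n}1c.png",cv2.resize(p[:,:,::-1],(560,400),interpolation=cv2.INTER_CUBIC))
i=[cv2.imread(f"pics/{n}1c.png")for n in("top","scene")]
cv2.imwrite("pics/pre.png",cv2.resize(np.hstack(i),(800,286)))
E
```

```text
3.525 [ 80.69426995  -0.56187709 173.69283564] [-0.68102086 -0.26039021  0.26924263]
```

View pics/pre.png

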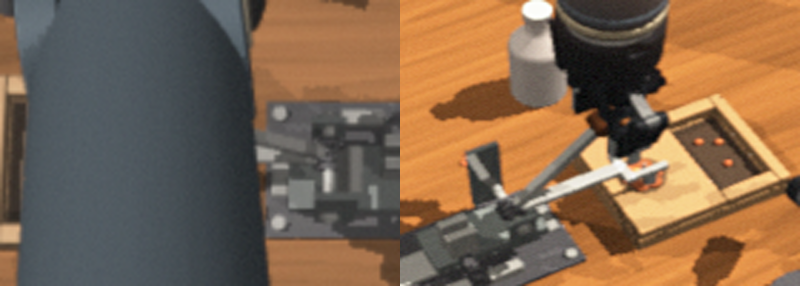

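In the right panel the brown grip sits at about (598,122) with a finger beside it at (640,125), and the stem runs down to the pivot. Nothing was touched on the way in. Next I'll close the fingers.

```bash
python3 - <<'E'
from h import *
command_gripper(.0,40)
s=sense();print(s["time_s"],s["finger_gap"],back(0),S.T@s["wrist_force"])
b=back(0)
r=move_l(tcp(b+[0,-4,0],0,-1),feed=.03,until_force=5)
s=sense();print(r,s["time_s"],back(0),S.T@s["wrist_force"])
E
```

```text
4.0 0.01928006836909886 [ 80.72636166  -0.25688279 173.62718918] [0.05041685 0.77970862 2.29968655]
False 4.2917 [ 80.98202305  -2.56445648 173.41903118] [0.07135352 5.33448803 5.63001555]
```

```bash
python3 - <<'E'
from h import *
y=-1.3
for th in (.036,.18,.33,.48,.63,.78,.93,1.07,1.19):
    move_l(tcp(handle(th,y),0,-1),feed=.1 if th>.1 else .03)
    s=sense();f=S.T@s["wrist_force"];b=back(0)
    print(th,round(s["time_s"],2),b.round(1),"th",round(np.radians(40)-np.arctan2(b[0],b[2]-70),3),f.round(1),round(s["finger_gap"],4))
    if np.linalg.norm(f)>25: print("stop");break
p,d=camera("scene");cv2.imwrite("pics/wound.png",cv2.resize(p[120:280,230:430,::-1],None,fx=3.5,fy=3.5,interpolation=cv2.INTER_CUBIC))
E
```

```text
0.036 4.55 [ 80.7  -1.4 173.4] th 0.036 [1.8 3.1 6.6] 0.0194
0.18 4.88 [ 65.8  -1.  182.8] th 0.17 [ 4.9  1.3 -0.3] 0.0191
0.33 5.22 [ 48.4  -1.3 191.4] th 0.319 [6.2 1.2 1. ] 0.0192
0.48 5.57 [ 30.4  -1.3 197.3] th 0.464 [6.2 2.1 3.3] 0.0193
0.63 5.91 [ 11.2  -1.5 200.4] th 0.613 [7.  1.7 4.3] 0.0189
0.78 6.25 [ -8.6  -1.6 200.7] th 0.764 [6.7 2.7 7.1] 0.0191
0.93 6.59 [-28.3  -1.9 198. ] th 0.916 [5.5 3.2 9.3] 0.0193
1.07 6.92 [-46.4  -2.1 192.9] th 1.059 [ 3.8  2.5 10.5] 0.0193
1.19 7.23 [-61.2  -2.2 186.5] th 1.182 [ 3.5  2.6 11.6] 0.0192
```

View pics/wound.png

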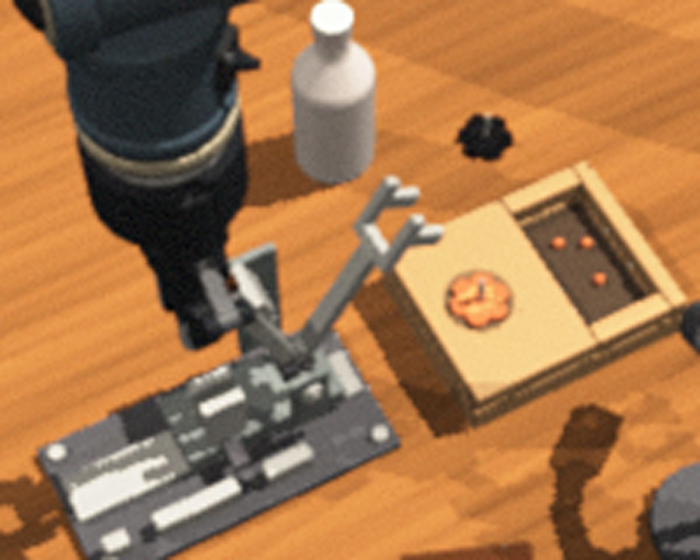

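The bar is wound with the fork up at (400,225), the setting is still standing at (480,300), and the lever is gripped behind the lug. Next I'll shift it sideways, lower it onto the lug and release it.

```bash
python3 - <<'E'
from h import *
def rep(k):
    s=sense();b=back(0);print(k,round(s["time_s"],2),b.round(1),"th",round(np.radians(40)-np.arctan2(b[0],b[2]-70),3),(S.T@s["wrist_force"]).round(1),round(s["finger_gap"],4))
r=move_l(tcp(handle(1.19,17),0,-1),feed=.05,until_force=8);rep(r)
b=back(0)
if b[1]>13:
    r=move_l(tcp(handle(1.08,b[1]-.5),0,-1),feed=.03,until_force=15);rep(r)
    r=move_l(tcp(handle(1.05,b[1]-.5),0,-1),feed=.03,until_force=6);rep(r)
p,d=camera("scene");cv2.imwrite("pics/shift.png",cv2.resize(p[150:280,230:390,::-1],None,fx=4,fy=4,interpolation=cv2.INTER_CUBIC))
E
```

```text
True 7.58 [-58.7   3.9 187.7] th 1.161 [ 3.7 -1.4  6.1] 0.0193
```

```bash
cat >> h.py <<'E'
def rep(k):
    s=sense();b=back(0);print(k,round(s["time_s"],2),b.round(1),"th",round(np.radians(40)-np.arctan2(b[0],b[2]-70),3),(S.T@s["wrist_force"]).round(1),round(s["finger_gap"],4))
E
python3 - <<'E'
from h import *
rep(0)
move_l(tcp(handle(1.22,3.9),0,-1),feed=.05);rep(1)
for y in (8,12,16):
    r=move_l(tcp(handle(1.22,y),0,-1),feed=.04,until_force=14);rep((y,r))
    if r: break
p,d=camera("scene");cv2.imwrite("pics/shift.png",cv2.resize(p[150:280,230:390,::-1],None,fx=4,fy=4,interpolation=cv2.INTER_CUBIC))
E
```

```text
0 7.62 [-58.4   3.8 187.8] th 1.158 [ 3.9 -1.3  5.4] 0.0191
1 7.92 [-64.    1.4 185.2] th 1.205 [ 3.9  1.  11.2] 0.019
(8, False) 8.17 [-63.5   4.3 185.5] th 1.201 [ 4.3 -2.5  9.4] 0.019
(12, False) 8.42 [-64.4   9.4 185.1] th 1.208 [ 3.3 -0.8  9.3] 0.019
(16, False) 8.67 [-64.3  12.5 185.1] th 1.208 [ 2.9 -3.4  7.1] 0.0193
```

View pics/shift.png

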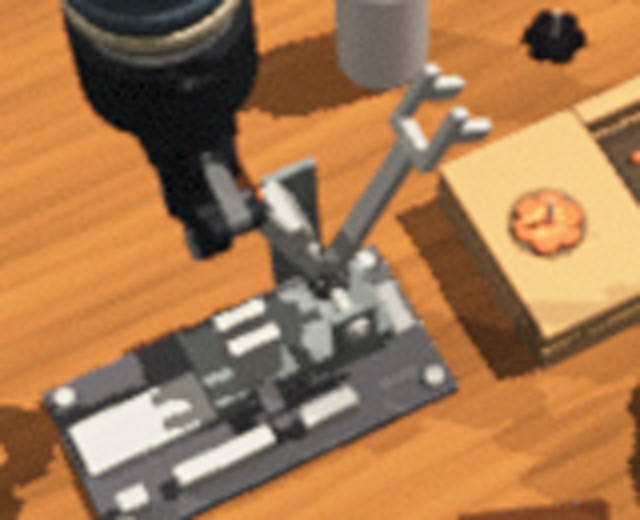

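The lever is now moving across behind the lug, shifted about 14 mm, and the setting at (548,222) hasn't moved. I'll keep going to the side stop.

```bash
python3 - <<'E'
from h import *
for y in (19,21,23):
    r=move_l(tcp(handle(1.22,y),0,-1),feed=.03,until_force=14);rep((y,r))
    if r or abs((S.T@sense()["wrist_force"])[1])>9: break
y=min(back(0)[1],19)
for th in(1.15,1.1,1.06,1.03):
    move_l(tcp(handle(th,y),0,-1),feed=.04);rep(th)
E
```

```text
(19, False) 8.97 [-64.3  15.2 185.1] th 1.208 [ 2.7 -2.9  6.6] 0.0188
(21, False) 9.22 [-64.3  17.1 185.1] th 1.208 [ 3.2 -3.4  6.7] 0.0188
(23, False) 9.47 [-64.3  19.1 185.1] th 1.208 [ 4.  -3.   7.1] 0.0193
1.15 9.87 [-61.8  18.8 185.7] th 1.189 [-7.  -3.8 -5.7] 0.0189
1.1 10.18 [-60.9  19.4 186.3] th 1.18 [-16.1  -7.  -17.6] 0.0193
1.06 10.46 [-60.   19.9 186.9] th 1.173 [-22.   -8.5 -25. ] 0.0192
1.03 10.71 [-59.6  20.2 187.2] th 1.169 [-27.9 -11.8 -30. ] 0.0193
```

```bash
cat >> h.py <<'E'
def fork(n="scene",save=None):
    p,d=camera(n);P=cloud(n,d)
    if save: cv2.imwrite(save,cv2.resize(p[130:270,230:390,::-1],None,fx=4.5,fy=4.2,interpolation=cv2.INTER_CUBIC))
    q=(P-O)@S*1000;m=(d>0)&(q[...,0]>10)&(q[...,0]<130)&(abs(q[...,1]-10)<45)&(q[...,2]>95)&(q[...,2]<240)
    q=q[m];r=np.hypot(q[:,0],q[:,2]-70);an=np.arctan2(q[:,2]-70,q[:,0])
    k=(r>50)&(r<105);print(n,"fork pts",k.sum(),"angle",np.median(an[k]).round(3),"y",np.median(q[k,1]).round(1),"rmax",r.max().round(0))
    return q
E
python3 - <<'E'
from h import *
move_l(tcp(handle(1.17,18),0,-1),feed=.05);rep(0)
fork(save="pics/blk.png");fork("top")
E
```

```text
0 11.22 [-61.8  18.5 185.8] th 1.188 [-6.2  0.7  4.3] 0.0192
scene fork pts 175 angle 1.092 y 15.7 rmax 142.0
top fork pts 153 angle 1.103 y 20.0 rmax 141.0
```

View pics/blk.png

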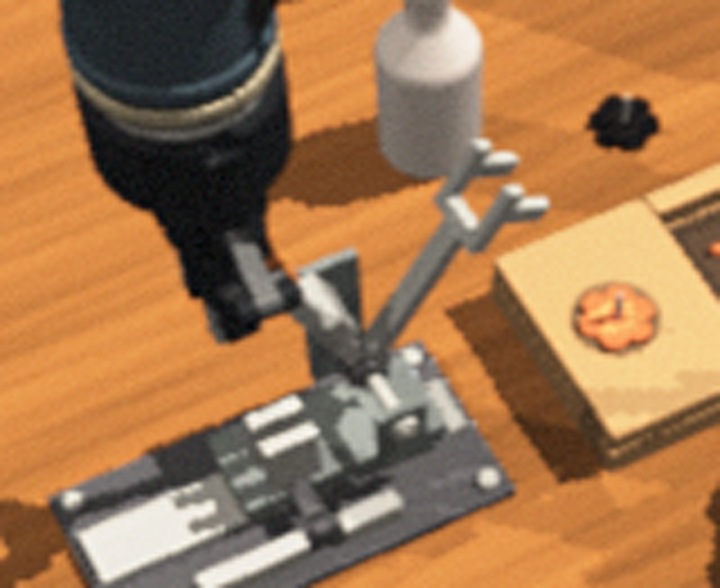

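The fork angle measures about 1.09–1.10 from its upper surface. The fork's half-thickness accounts for about 0.05 of that, so the bar is already on the lug at about 1.06. The grip had slipped towards the pad edge, and its end shows at (285,295), which is why my lowering met resistance. I'll release, back off and check.

```bash
python3 - <<'E'
from h import *
command_gripper(.05)
rep("open")
b=back(0)
move_l(tcp(b+[-12,0,60],0,-1),feed=.12);rep("up")
sleep(.3)
fork(save="pics/latched.png");fork("top")
A=att(.6,-1)
movep(tcp((-130,3,240),.6,-1),A);rep("pre")
fork();fork("top")
p,d=camera("scene");cv2.imwrite("pics/latched.png",cv2.resize(p[110:290,210:400,::-1],None,fx=3.3,fy=3.3,interpolation=cv2.INTER_CUBIC))
E
```

```text
open 11.72 [-58.4  18.  185.6] th 1.166 [ 0.1 -1.1 -0.1] 0.05
up 12.38 [-70.1  18.4 245.1] th 1.079 [-0.5  0.8 -0.1] 0.0498
scene fork pts 166 angle 1.099 y 15.9 rmax 142.0
top fork pts 151 angle 1.107 y 20.3 rmax 143.0
pre 13.43 [-131.2    3.   239.6] th 1.356 [0.8 0.4 0. ] 0.05
scene fork pts 167 angle 1.099 y 16.0 rmax 144.0
top fork pts 145 angle 1.106 y 20.3 rmax 142.0
```

View pics/latched.png

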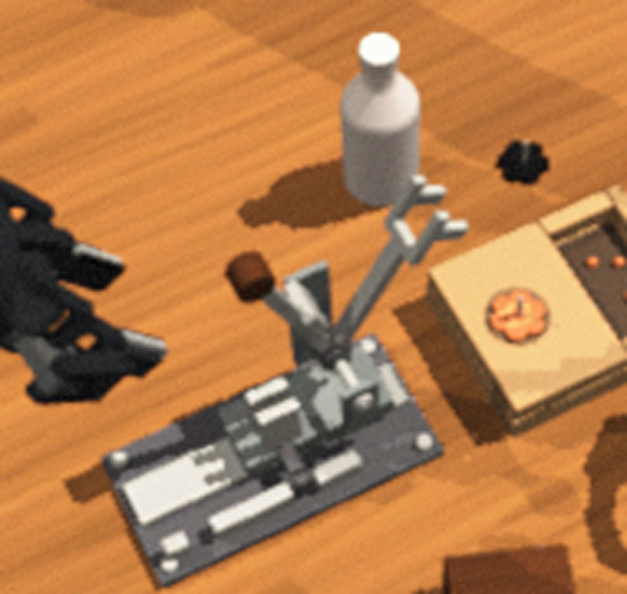

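The bar is latched: the fork angle has held steady since release, the handle is at (250,275) over to the lug side, and the setting is untouched at (518,315). The carriage is still forward, with its two pinch plates at (268,385) and (280,412). Next I'll measure those plates.

```bash
python3 - <<'E'
from h import *
for n in("scene","top"):
    p,d=camera(n);q=((cloud(n,d)-O)@S*1000)
    m=(d>0)&(q[...,2]>72)&(q[...,2]<84)&(q[...,0]>-75)&(q[...,0]<-28)&(abs(q[...,1])<25)
    for k,(a_,b_) in {"tab":(-20,0),"thumb":(0,20)}.items():
        t=q[m&(q[...,1]>a_)&(q[...,1]<b_)]
        if len(t):print(n,k,len(t),np.median(t,0).round(1),t.min(0).round(1),t.max(0).round(1))
t=.6;A=att(t,-1);ap=np.array([np.sin(t),0,-np.cos(t)])
for s in(140,80,40,0):print(s,inverse_kinematics(tcp(np.array([-50,3,64])-s*ap,t,-1),A) is not None)
E
```

```text
scene tab 63 [-49.   -9.6  77.4] [-62.6 -13.2  72.5] [-36.9  -3.   80.4]
scene thumb 64 [-50.1   6.1  77.6] [-62.3   2.7  72.1] [-36.5  12.2  82.1]
top tab 8 [-38.4  -7.3  77.3] [-39.4 -10.2  74.6] [-37.3  -4.3  79.5]
top thumb 27 [-49.   11.4  76. ] [-62.6   9.4  72. ] [-37.6  13.   79.7]
140 True
80 True
40 True
0 True
```

```bash
python3 - <<'E'
from h import *
t=.6;ap=np.array([np.sin(t),0,-np.cos(t)]);G=np.array([-50,2,64.])
command_gripper(.046)
move_l(tcp(G-150*ap,t,-1),feed=.15);rep("a")
r=move_l(tcp(G-70*ap,t,-1),feed=.12,until_force=8);rep(r)
if not r: r=move_l(tcp(G,t,-1),feed=.08,until_force=8);rep(r)
p,d=camera("scene");cv2.imwrite("pics/grip.png",cv2.resize(p[130:270,230:390,::-1],None,fx=4,fy=4,interpolation=cv2.INTER_CUBIC))
fork()
E
```

```text
a 14.39 [-134.7    1.9  187.7] th 1.551 [-0.4  0.5  0.8] 0.0458
False 15.21 [-90.2   1.5 122.3] th 1.743 [-0.4  0.5 -0.2] 0.0464
False 16.23 [-50.5   1.6  64.3] th 2.381 [0.9 0.4 0.2] 0.0459
scene fork pts 169 angle 1.096 y 15.9 rmax 142.0
```

View pics/grip.png

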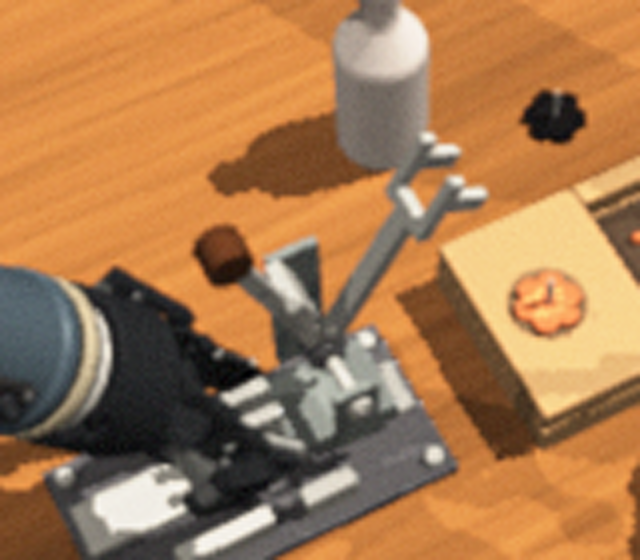

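The fingers straddle both plates near (255,400), with no contact force and the handle clear at (222,255). Next I'll squeeze and draw the carriage back.

```bash
python3 - <<'E'
from h import *
command_gripper(0.,50);rep("sq")
s=sense()
if .015<s["finger_gap"]<.0195:
    t=.6;y=back(0)[1];b0=back(0)
    for x in(-8,-30,-55,-72,-76):
        move_l(tcp(b0+[x,0,0],t,-1),feed=.07);rep(x)
        if np.linalg.norm(sense()["wrist_force"])>35 or abs(back(0)[0]-b0[0])<abs(x)-8:break
    fork()
E
```

```text
sq 16.71 [-50.7   3.1  64.8] th 2.37 [-1.7  5.8  6.9] 0.0157
-8 16.98 [-60.1   3.2  64.9] th 2.353 [-2.1  2.8  2.2] 0.0156
-30 17.45 [-82.3   3.2  64.9] th 2.331 [-2.5  3.9  1.9] 0.0157
-55 17.96 [-107.2    3.2   64.9] th 2.317 [-0.5  4.2  3.3] 0.0158
-72 18.35 [-121.     3.3   65. ] th 2.31 [3.3 3.9 3.1] 0.0154
-76 18.6 [-121.1    3.4   65. ] th 2.31 [10.9  1.  -0.4] 0.0157
scene fork pts 16 angle 1.447 y 18.2 rmax 108.0
```

The carriage met the rear stop after 70.4 mm of travel. I'll release and retreat along the tool axis, then check.

```bash
python3 - <<'E'
from h import *
import h
command_gripper(.046);rep("open")
t=.6;ap=np.array([np.sin(t),0,-np.cos(t)]);b=back(0)
r=move_l(tcp(b-130*ap,t,-1),feed=.12,until_force=10);rep(r)
move_l(tcp(b-130*ap+[-20,0,60],t,-1),feed=.15);rep("away")
h.O=h.O-.070*XS
fork();fork("top")
for n in("scene","top"):
    p,d=camera(n);q=((cloud(n,d)-h.O)@S*1000)
    m=(d>0)&(q[...,2]>72)&(q[...,2]<84)&(q[...,0]>-75)&(q[...,0]<-28)&(abs(q[...,1])<25)
    for k,(a_,b_) in {"tab":(-20,-1),"thumb":(1,20)}.items():
        u=q[m&(q[...,1]>a_)&(q[...,1]<b_)]
        if len(u):print(n,k,len(u),np.median(u,0).round(1),u.min(0).round(1),u.max(0).round(1))
p,d=camera("scene");cv2.imwrite("pics/end.png",cv2.resize(p[110:290,210:400,::-1],None,fx=3.3,fy=3.3,interpolation=cv2.INTER_CUBIC))
for k in("0",""):
    im=np.load("scene0.npz")["p"] if k else p
    hs=cv2.cvtColor(im,cv2.COLOR_RGB2HSV);m=((hs[...,0]<12)&(hs[...,1]>110)&(hs[...,2]>130)).astype(np.uint8);m[:, :350]=0;m[:,385:]=0;m[:185]=0;m[225:]=0
    v,u=np.nonzero(m);print("setting px",len(u),u.mean(),v.mean())
E
```

```text
open 19.05 [-127.6    3.2   64.6] th 2.311 [-0.   0.7  0.4] 0.046
False 20.28 [-200.1    3.6  171.1] th 1.801 [0.3 0.5 0.1] 0.0462
away 20.86 [-220.5    3.6  231.2] th 1.638 [-0.   0.8 -0.2] 0.0462
scene fork pts 172 angle 1.097 y 15.1 rmax 144.0
top fork pts 134 angle 1.106 y 20.2 rmax 141.0
scene tab 66 [-49.4  -9.6  77.8] [-62.2 -13.3  72.9] [-36.7  -3.6  81.1]
scene thumb 62 [-50.1   6.5  77.4] [-62.    2.8  72.2] [-36.6  11.3  81.9]
top tab 34 [-43.4  -7.4  77.2] [-50.4 -11.2  72.9] [-36.9  -2.9  80.2]
top thumb 24 [-51.1  12.2  76.4] [-61.4   8.   73.9] [-38.5  13.1  80.2]
setting px 57 368.96491228070175 205.12280701754386
setting px 71 365.7323943661972 206.54929577464787
```

View pics/end.png

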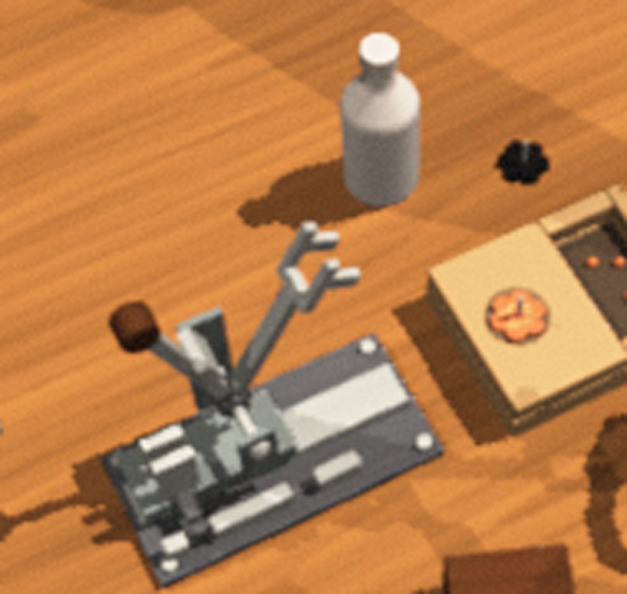

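The carriage is at the rear, with the tab at the same y as when it was locked out before (-9.6 in both readings). The bar is latched at (135,325), and the setting is at (518,315), the same pixel as before the draw.

```bash
python3 -c "
from rig import *
finish_job();print(sense()['time_s'])"
```

```text
the job is handed in; nothing more can be done
the job is handed in; nothing more can be done
```

I wound the bar up by its handle, shifted it to about 18–20 mm behind the keeper lug, and let go of it there. I then squeezed the tab, drew the carriage back until it met the rear stop, let go and moved away. The job was handed in at about 21 s on the robot's clock, and no verdict was reported.

Last checks before handing in:
- **Carriage:** it travelled 70.4 mm by the tool position. The plates then measured at their starting station positions, taking the carriage as 70 mm back.
- **Lock tab:** it was sprung out, at y -9.6 in the scene view both before the draw and after it.
- **Bar:** the fork angle measured 1.10, which includes about 0.05 because the cameras see its upper surface. That puts the bar at about 1.05, and it did not change from its release behind the lug to the end.
- **Setting:** it stands upright, at the same pixel before and after the draw. I did not measure it against its position at the very start, because the fork hid part of it then; the mask centres differ by about 3 px, which I put down to that.
- **Bystanders:** the flask looked unmoved in the last view. I did not re-measure the jar, wooden block or torch, but the arm never came near them.

Two things disagreed along the way:
- **Grip slip:** the handle slipped up to about 14 mm in the fingers during winding, so the tool-based angle read about 0.12 too high. Because of this I pushed up to about 43 N through the gripped handle with the bar already on the lug, then backed off. The fork measurement showed that the bar was in place.
- **Squeezed gap:** the fingers read 15.7 mm where 18 mm was expected. The tab still freed and sprang back out.

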